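# Pack the stall's offering tray

## Task

Pack the offering tray for the next customer: stand the handleless tea cup, the unburnt candle, the incense carton and the tin upright in the tray, each down on the floor of the pocket made for it (cup in the larger round pocket, candle in the smaller round one, carton in the square one, tin in the oblong one), setting each down rather than dropping it. Leave the mug with the handle and the burnt candle stub standing where they are.

Things in the scene. Friction and masses are not known exactly. Their poses are not given: they have to be found in the camera images.
- cup_center (a point): White ceramic tea cup WITHOUT a handle, standing mouth up: round, 60 mm outside diameter (52 mm at the foot), 60 mm high, wall 3.5 mm, about 0.14 kg. Belongs in the tray. This point is its centre, half-way up and on its axis; z is up.
- candle_center (a point): Unburnt red pillar candle, standing: 44 mm diameter, 85 mm high, flat top with a pale wick, about 0.12 kg. Belongs in the tray. This point is its centre, half-way up and on its axis; z is up.
- carton_center (a point): Small off-white paper carton of incense cones with a thin brown band, standing upright: 38 x 38 mm, 72 mm high, about 0.07 kg. Belongs in the tray. This point is its centre, half-way up and on its axis; z is up. x and y are square to its sides.
- tin_center (a point): Flat-sided metal tin with a darker lid, standing: 76 mm long along its x, 28 mm thick along its y, 60 mm high, about 0.12 kg. Belongs in the tray. This point is its centre, half-way up and on its axis; z is up.
- mug_center (a point): Look-alike that stays where it is: white ceramic mug of the same size as the tea cup (60 mm diameter, 60 mm high) but WITH a handle, which reaches 54 mm from the axis towards its y. This point is its centre, half-way up and on its axis; z is up.
- stub_center (a point): Look-alike that stays where it is: burnt-down stub of a red candle, 44 mm diameter like the new one but only 36 mm high, with a hollowed top, a black wick and wax runs. This point is its centre, half-way up and on its axis; z is up.
- bay_cup: Place of the tea cup. Fixed in the dark wooden tray (220 mm square, rim 16 mm high). Square light-wood insert, 100 x 100 mm, 10 mm high, with one pocket 7 mm deep in mid-top, lined with grey felt: the LARGER ROUND one, 76 mm across. Origin: centre of the insert's underside, 6 mm above the table (the pocket floor is 3 mm above it, the insert's top 10 mm above it); x and y along its edges, z up.
- bay_candle: Place of the candle. Fixed in the dark wooden tray (220 mm square, rim 16 mm high). Square light-wood insert, 100 x 100 mm, 10 mm high, with one pocket 7 mm deep in mid-top, lined with grey felt: the SMALLER ROUND one, 60 mm across. Origin: centre of the insert's underside, 6 mm above the table (the pocket floor is 3 mm above it, the insert's top 10 mm above it); x and y along its edges, z up.
- bay_carton: Place of the carton. Fixed in the dark wooden tray (220 mm square, rim 16 mm high). Square light-wood insert, 100 x 100 mm, 10 mm high, with one pocket 7 mm deep in mid-top, lined with grey felt: the SQUARE one, 54 x 54 mm, sides along the insert's x and y. Origin: centre of the insert's underside, 6 mm above the table (the pocket floor is 3 mm above it, the insert's top 10 mm above it); x and y along its edges, z up.
- bay_tin: Place of the tin. Fixed in the dark wooden tray (220 mm square, rim 16 mm high). Square light-wood insert, 100 x 100 mm, 10 mm high, with one pocket 7 mm deep in mid-top, lined with grey felt: the OBLONG one, 92 mm along the insert's x and 44 mm along its y. Origin: centre of the insert's underside, 6 mm above the table (the pocket floor is 3 mm above it, the insert's top 10 mm above it); x and y along its edges, z up.
Not all that is in view belongs to the job. What is shaped like the part that bears cup_center but pink is not meant.

How it is judged (in metres and radians):
At the end, for the whole second after the job is handed in: Cup, candle, carton and tin each stand in their own pocket: axis within 13 mm of the pocket's centre, height within 4 mm of standing on the pocket floor, upright within 0.1 rad, still (under 20 mm/s) and let go. Mug and stub stand upright (within 0.1 rad) within 20 mm of where they began (horizontal distance between cup_center and bay_cup below 0.013 m and z of cup_center in the frame of bay_cup between 0.029 and 0.037 m and angle between each of cup_center, candle_center, carton_center, tin_center, mug_center, stub_center's own z axis and vertical below 0.1 rad and linear speed of each of cup, candle, carton, tin below 0.02 m/s and contact force between the fingers and cup below 0.1 N and horizontal distance between candle_center and bay_candle below 0.013 m and z of candle_center in the frame of bay_candle between 0.0415 and 0.0495 m and contact force between the fingers and candle below 0.1 N and horizontal distance between carton_center and bay_carton below 0.013 m and z of carton_center in the frame of bay_carton between 0.035 and 0.043 m and contact force between the fingers and carton below 0.1 N and horizontal distance between tin_center and bay_tin below 0.013 m and z of tin_center in the frame of bay_tin between 0.029 and 0.037 m and contact force between the fingers and tin below 0.1 N and distance of each of mug_center, stub_center from where it was at the start of the episode below 0.02 m); the robot touches nothing.
It fails at once if one of the four things is let go over its pocket more than 20 mm above the pocket's floor ((horizontal distance between cup_center and bay_cup below 0.05 m and z of cup_center in the frame of bay_cup above 0.053 m and contact force between anything else and cup below 0.01 N) or (horizontal distance between candle_center and bay_candle below 0.05 m and z of candle_center in the frame of bay_candle above 0.0655 m and contact force between anything else and candle below 0.01 N) or (horizontal distance between carton_center and bay_carton below 0.05 m and z of carton_center in the frame of bay_carton above 0.059 m and contact force between anything else and carton below 0.01 N) or (horizontal distance between tin_center and bay_tin below 0.05 m and z of tin_center in the frame of bay_tin above 0.053 m and contact force between anything else and tin below 0.01 N)).
It fails at once if the mug or the stub is moved more than 20 mm from where it stood (distance of any of mug_center, stub_center from where it was at the start of the episode above 0.02 m).
It also fails if it takes over 138 s, if anything falls off the work surface, if the arm or the gripper's body presses on something with over 40 N, if the wrist force passes 120 N, or if a joint passes its speed limit or range.

## Robot

A 6-joint arm with a two-finger parallel gripper is mounted at the origin on the work surface. World frame = base frame: x ahead of the robot, y to its left, z up, the work surface at z = 0. Lengths are in mm, angles in rad, forces in N, time in s.
With the tool pointing down it reaches from about 425 to 925 mm from the base axis. Payload 12.5 kg.
Tool frame: the origin (TCP) lies between the finger pads; the fingertips stand 19 mm ahead of it and the grasp point (between the pads) is the TCP; x points along the fingers, y is the direction in which the jaws open and shut, and the axes are right-handed (so a half turn about x gives the same grasp; the last joint's range is limited). The gripper opens to 85 mm and grips with 20 to 120 N. Pads are 22 mm wide; open, the fingers measure 114 mm over their backs; the gripper's body (76 mm by 85 mm) begins 54 mm behind the grasp point. The pads swing forward as they close: fully open they stand 13 mm farther back than shut.
Start: joints at [1.074, 0.491, 1.559, -0, 1.092, -0.106], TCP at [238.064, 577.9, 250.327] pointing down, gripper open.
Joint ranges: [-3.1, 3.1], [-0.84, 2.19], [0.05, 2.79], [-1.13, 4.28], [0.06, 2.93], [-2.69, 2.69]. Speed limits (rad/s): [2.22, 2.22, 2.79, 3.14, 3.14, 3.14].

## Interface

Orientations are given as a unit quaternion [x, y, z, w].
In Python, from cell import manip gives the robot as it stands. The module is installed in compiled form; this text tells all that it offers.
- The arm moves only by the shell command python3 -m creep 'ROWS' [FORCE]. ROWS is JSON, a list that holds one entry, the list of rows, each a list of 7 numbers: the shift along the tool's x, y, z in mm, then the turn, a rotation vector about the tool's x, y, z in rad, then the opening, from 0 (shut) to 1 (fully open). In form: [[[dx, dy, dz, ax, ay, az, grip], ...]]. A call has exactly 5 rows; each row is the pose to reach, as a shift and turn from the pose commanded when the call began, along the tool's axes at that moment; what a row does not reach only later rows make up. A row lasts 1/10 s, in which the tool goes at most 50 mm and 8.59 degrees, less where a joint would pass 70% of its speed; a pose out of reach is approached as far as the arm can. A call with a gripper value outside its range is refused whole. The fingers move at their own pace and stop on an object; FORCE is the grip in N (left out, the last holds). Time passes only in rows, so rows that repeat a pose let the fingers close, or fill a call up. It gives the time, the measured TCP pose, the force and the opening at its end, in the units of the state.
- manip.read_state(): the state, without advancing time (a new reading comes with each control period).
- manip.read_camera(name): name is "scene" or "top" or "wrist"; returns a dict with "img" (420x560x3 uint8, red, green, blue), "mtx" (3x3 intrinsics, pixels), "R" (3x3) and "t" (3): a world point X has camera coordinates R X + t. Camera axes: x right, y down, z forward; pixel columns grow to the right and rows downward; lengths in mm; the calibration is good to about 2 mm. A picture is of the moment at which its call begins. There is no depth.
- manip.hand_in(): hands the job in, once; it reports no verdict.
Trained networks look in a picture, given as the dict that the camera call returned (one of the last four; its "shot" number tells which), for a name from the list of things; names that differ only in an ending like _2 or _b are one class to them, and where a whole thing is asked for, a point or a joint stands for the part that bears it (a point fixed in the world has none). Each returns a list of dicts, best first, with "p" (0 to 1); they miss things now and then, are a little off and sometimes report something else, mostly with a low value. They report only what shows in the picture. A call takes as long as a camera call. They do not tell look-alikes from the thing itself.
- manip.spot_in(query, picture): "at" ([row, column] in pixels, amid what is visible of it).
- manip.trace(query, picture): "region" (420x560 bool, what is visible of it) and "at" ([row, column] in pixels, amid what is visible of it).
- manip.spot_point(query, picture): "at" ([row, column] in pixels: a listed point, or the origin of a listed thing).
The state is a dict: "time": time; "qpos": joint angles; "qd": joint speeds; "tau": joint torques, N m; "tcp_pos": TCP position; "orientation": TCP orientation; "contact_force": force on the tool from outside, world axes, zero at the start; "moment": the same for the moment, N m; "grip_width": finger opening in mm.
Only numpy, scipy, OpenCV 4.12 (cv2) and the standard library are available. Lean on these libraries where they do the work, as an engineer would, in place of code of your own. Each camera call takes 0.05 s, during which the arm holds its last target.

## Working session

There is one attempt and no reset: what is moved stays moved. The work goes in short steps, Python scripts to look and compute and a shell command to move; the robot and the scene stay as the last step left them, time stands still between calls to the robot, and variables do not carry over. Pictures are saved under pics/ and viewed, and the job is handed in when it is done.

```bash
mkdir -p pics; ls; python3 - <<'E'
from cell import manip
import cv2
s=manip.read_state();print(s)
for n in("scene","top","wrist"):
    c=manip.read_camera(n);cv2.imwrite(f"pics/{n}0.png",c["img"][:,:,::-1]);print(n,c["mtx"].tolist(),c["R"].tolist(),c["t"].tolist())
E
```

```text
pics
{'time': 0.0, 'qpos': array([ 1.07439562e+00,  4.91561766e-01,  1.55945810e+00, -4.24376949e-06,
        1.09171457e+00, -1.05598209e-01]), 'qd': array([ 1.61328967e-03,  1.14183699e-03, -4.15952756e-04,  9.65863698e-04,
       -4.18489322e-04, -5.84079676e-05]), 'tau': array([-1.51087777e-03, -6.18422914e+01, -2.61602122e+01, -8.19321212e-05,
        3.83362407e-03,  3.82897827e-05]), 'tcp_pos': array([237.95890311, 577.69871174, 249.72338172]), 'orientation': array([ 0.13690534,  0.69376886, -0.13767719,  0.69353204]), 'contact_force': array([-0.07690421,  0.21631483, -0.31489661]), 'moment': array([0.02219193, 0.00207907, 0.017785  ]), 'grip_width': 85.19934715989363}
scene [[451.262506440645, 0.0, 287.14294748212836], [0.0, 451.262506440645, 211.41687183438768], [0.0, 0.0, 1.0]] [[0.5503652080360429, 0.8349214248944453, 0.002086153319402623], [0.5201315059609176, -0.3409046734082084, -0.7831010280642406], [-0.6531166467716706, 0.4320766342915014, -0.6218910095901509]] [-274.513955585839, -229.7971753385432, 1548.3277276072715]
top [[407.43135766205546, 0.0, 283.98966690192543], [0.0, 407.43135766205546, 211.882634331732], [0.0, 0.0, 1.0]] [[0.022569357726272107, -0.9995628557121224, -0.019097685002381532], [-0.9983867886786356, -0.021539074246509266, -0.052534640691306374], [0.052100329018009726, 0.020252549499507104, -0.9984364726686346]] [-31.487504854641685, 534.2002692812999, 1056.9977520832397]
wrist [[310.42145125777273, 0.0, 274.23415458287394], [0.0, 310.42145125777273, 211.5786247433668], [0.0, 0.0, 1.0]] [[0.3814425770767758, 0.9243922161286374, -0.0007688652788702739], [0.8765982637413042, -0.3614565732307745, 0.31768636998461014], [0.29338889617495917, -0.12185309363760426, -0.9481955384688258]] [-624.7468141146393, -40.46994423674936, 380.15405701517807]
```

View pics/scene0.png

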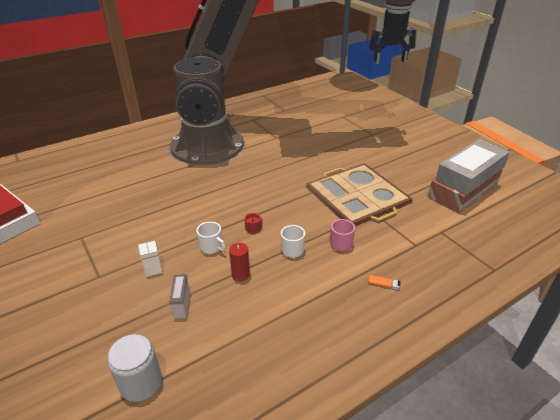

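View pics/top0.png

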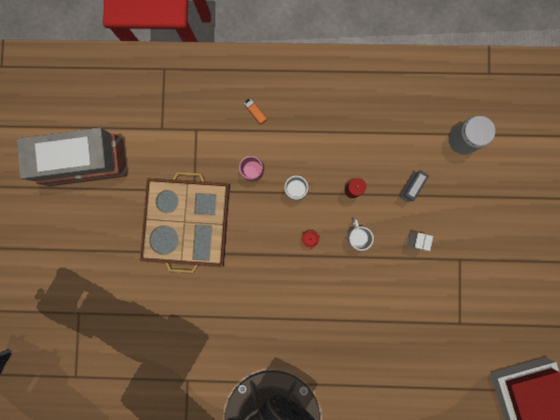

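View pics/wrist0.png

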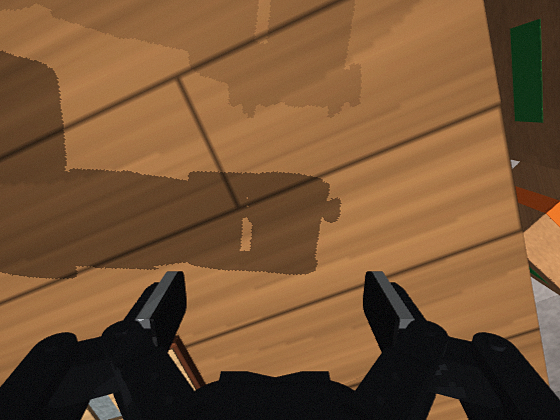

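The scene and top pictures show the following. Top pixels are (col,row).
- White cups: the handleless one at (296,187) is the cup. The one at (361,238), with a handle at (355,222), is the mug. The one at (251,168) is the pink decoy.
- Red candles: the tall one at (356,187) is the candle, and the short one at (310,239) is the stub.
- Tin at (415,186), carton at (423,241).
- Tray pockets: small round (166,201), square (205,204), large round (164,240), oblong (202,242).

```bash
cat > h.py <<'E'
from cell import manip
import numpy as np, cv2
from scipy.spatial.transform import Rotation as Rn
def ray(c,at):
    d=c["R"].T@np.linalg.inv(c["mtx"])@np.array([at[1],at[0],1.]); o=-c["R"].T@c["t"]; return o,d
def atz(c,at,z):
    o,d=ray(c,at); return (o+d*(z-o[2])/d[2])[:2]
def proj(c,X):
    p=(c["R"]@np.asarray(X,float).reshape(-1,3).T).T+c["t"]; q=(c["mtx"]@p.T).T; return q[:,:2]/q[:,2:]
Z=dict(cup=30,candle=42.5,carton=36,tin=30,mug=30,stub=18)
E
python3 - <<'E'
from h import *
for n in("top","scene"):
    c=manip.read_camera(n)
    for k,z in list(Z.items())+[("bay_cup",6),("bay_candle",6),("bay_carton",6),("bay_tin",6)]:
        q=k if k[:3]=="bay" else k+"_center"
        for d in manip.spot_point(q,c)[:3]:
            print(n,k,round(d["p"],2),np.round(d["at"],1),np.round(atz(c,d["at"],z),1))
    cv2.imwrite(f"pics/crop_{n}.png",cv2.resize(c["img"][140:280,130:450] if n=="top" else c["img"][150:330,110:430],None,fx=2.5,fy=2.5,interpolation=cv2.INTER_CUBIC)[:,:,::-1])
E
```

```text
top cup 0.96 [168.1 251. ] [646.3  68.6]
top cup 0.94 [186.8 293.2] [599.6 -42.5]
top candle 0.69 [188.3 358.2] [ 597.7 -208.6]
top carton 0.55 [237.8 418.6] [ 474.9 -364.7]
top carton 0.36 [240.7 310.1] [461.2 -88.7]
top tin 0.77 [183.1 415.6] [ 615.6 -358.1]
top mug 0.57 [237.1 360.8] [ 473.3 -218.9]
top stub 0.47 [238.7 308.6] [466.  -85.5]
top bay_cup 0.92 [238.4 164.2] [457.9 296.7]
top bay_candle 0.84 [200.5 166.6] [558.8 294.1]
top bay_carton 0.55 [203.7 207.1] [552.5 185.4]
top bay_tin 0.6 [244.2 199.9] [444.7 201.1]
top bay_tin 0.48 [189.3 358.8] [ 599.2 -216.1]
scene cup 0.8 [242.  290.4] [596.5 -54.8]
scene cup 0.64 [232.9 346.7] [646.3  83.4]
scene candle 0.77 [261.7 240.4] [ 600.6 -196.8]
scene candle 0.29 [236.7 213.6] [ 487.9 -210.1]
scene carton 0.74 [259.4 151.3] [ 473.2 -365.1]
scene tin 0.56 [297.2 182.4] [ 615.5 -348.6]
scene mug 0.75 [237.6 209. ] [ 471.3 -216. ]
scene mug 0.45 [241.2 289.3] [592.6 -55.5]
scene stub 0.85 [224.3 257. ] [479.9 -82.7]
scene bay_cup 0.85 [177.3 358.6] [445.  297.7]
scene bay_candle 0.65 [194.7 382.5] [552. 297.]
scene bay_carton 0.7 [263.  239.6] [ 569.9 -184.7]
scene bay_carton 0.66 [207.8 350.7] [549.3 179.9]
scene bay_tin 0.62 [190.  329.7] [449.3 182.8]
scene bay_tin 0.51 [259.5 237.5] [ 556.5 -183.2]
```

View pics/crop_top.png

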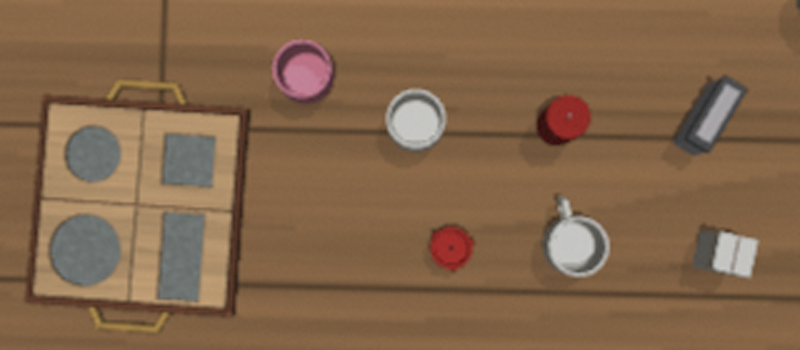

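View pics/crop_scene.png

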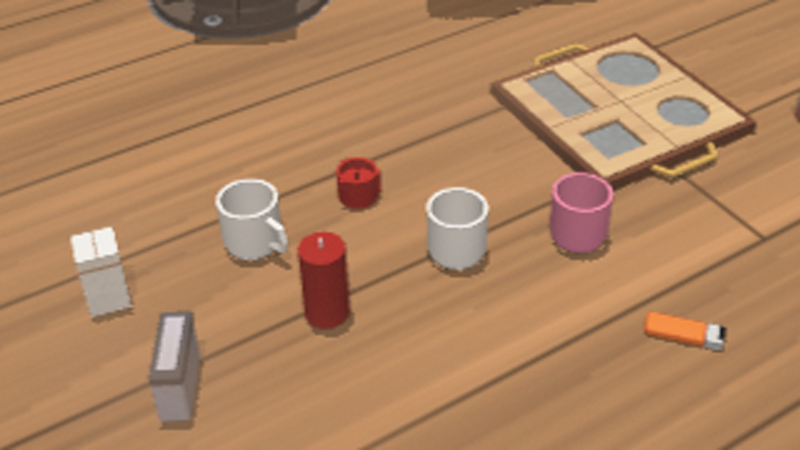

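Both crops agree on which object is which. Next I'll measure precisely by fitting the known solids to the traced regions in both views, and fitting the grey felts for the pockets.

```bash
cat > fit.py <<'E'
from h import *
from scipy.optimize import minimize
def solid(k,x,y,a):
    t=np.linspace(0,2*np.pi,40,endpoint=False); C=np.c_[np.cos(t),np.sin(t)]
    def cyl(r0,r1,h): return np.r_[np.c_[C*r0,np.zeros(40)],np.c_[C*r1,np.full(40,h)]]
    def box(l,w,h): return np.array([[sx*l/2,sy*w/2,z] for sx in(1,-1) for sy in(1,-1) for z in(0,h)],float)
    P={"cup":lambda:cyl(26,30,60),"mug":lambda:cyl(26,30,60),"candle":lambda:cyl(22,22,85),"stub":lambda:cyl(22,22,36),"carton":lambda:box(38,38,72),"tin":lambda:box(76,28,60)}[k]()
    R=Rn.from_euler("z",a).as_matrix(); return P@R.T+[x,y,0]
def mask(c,P):
    h=cv2.convexHull(proj(c,P).astype(np.float32))[:,0]
    S=4; m=np.zeros((420*S,560*S),np.uint8); cv2.fillConvexPoly(m,np.round((h+.5)*S*16).astype(np.int32),255,cv2.LINE_AA,4)
    return cv2.resize(m,(560,420),interpolation=cv2.INTER_AREA)/255.
def fit(k,cams,regs,x0,yaws):
    best=None
    for a0 in yaws:
        f=lambda p:sum(1-np.minimum(m:=mask(c,solid(k,p[0],p[1],p[2])),r).sum()/np.maximum(m,r).sum() for c,r in zip(cams,regs))
        s=[[x0[0],x0[1],a0],[x0[0]+8,x0[1],a0],[x0[0],x0[1]+8,a0],[x0[0],x0[1],a0+.3]]
        r=minimize(f,[x0[0],x0[1],a0],method="Nelder-Mead",options=dict(initial_simplex=s,xatol=.05,fatol=1e-4,maxiter=150))
        if best is None or r.fun<best.fun: best=r
    return best
E
python3 - <<'E'
from fit import *
cams=[manip.read_camera("top"),manip.read_camera("scene")]
X={"cup":(598,-48),"candle":(599,-203),"carton":(474,-365),"tin":(615,-353),"mug":(472,-217),"stub":(473,-84)}
for k,x0 in X.items():
    regs=[]
    for c in cams:
        e=proj(c,[x0[0],x0[1],Z[k]])[0]
        g=[d for d in manip.trace(k+"_center",c) if np.hypot(d["at"][1]-e[0],d["at"][0]-e[1])<14]
        regs.append(g[0]["region"].astype(float) if g else None)
    ok=[i for i in(0,1) if regs[i] is not None]
    out=[]
    for sel in [ok]+[[i] for i in ok]:
        r=fit(k,[cams[i] for i in sel],[regs[i] for i in sel],x0,[0.] if k in("cup","candle","mug","stub") else ([0,.4,.8,1.2] if k=="carton" else [0,.6,1.2,-.6,-1.2]))
        out.append((sel,np.round(r.x,2),round(r.fun,3)))
    print(k,out)
# felts
c=cams[0]
hsv=cv2.cvtColor(c["img"],cv2.COLOR_RGB2HSV)
m=((hsv[...,1]<70)).astype(np.uint8); m[:,:140]=0;m[:,232:]=0;m[:170]=0;m[275:]=0
m=cv2.morphologyEx(m,cv2.MORPH_OPEN,np.ones((3,3)))
n,l,st,ce=cv2.connectedComponentsWithStats(m)
for i in range(1,n):
    if st[i,4]>150:
        cn=max(cv2.findContours((l==i).astype(np.uint8),0,1)[0],key=len)[:,0]
        w=np.array([atz(c,(p[1],p[0]),9) for p in cn]); mr=cv2.minAreaRect(w.astype(np.float32))
        print(ce[i].round(1),st[i,4],atz(c,ce[i][::-1],10).round(1),mr)
E
```

```text
cup [([0, 1], array([ 5.9652e+02, -4.8170e+01,  2.6000e-01]), np.float64(0.163)), ([0], array([ 5.9577e+02, -4.7880e+01,  1.7000e-01]), np.float64(0.05)), ([1], array([ 5.9871e+02, -5.0230e+01,  2.6000e-01]), np.float64(0.078))]
candle [([0, 1], array([ 6.0042e+02, -1.9858e+02,  1.8000e-01]), np.float64(0.2)), ([0], array([ 5.9919e+02, -1.9726e+02,  5.0000e-02]), np.float64(0.138)), ([1], array([ 6.0016e+02, -1.9871e+02,  8.0000e-02]), np.float64(0.058))]
carton [([0, 1], array([ 4.6758e+02, -3.6500e+02, -2.1000e-01]), np.float64(0.158)), ([0], array([ 467.51, -363.74,    1.37]), np.float64(0.088)), ([1], array([ 468.51, -365.55,    1.36]), np.float64(0.054))]
tin [([0, 1], array([ 6.0803e+02, -3.5029e+02, -4.8000e-01]), np.float64(0.272)), ([0], array([ 6.0796e+02, -3.5073e+02, -5.7000e-01]), np.float64(0.087)), ([1], array([ 6.0541e+02, -3.5010e+02, -4.5000e-01]), np.float64(0.148))]
mug [([0], array([ 4.7251e+02, -2.1167e+02,  1.8000e-01]), np.float64(0.127)), ([0], array([ 4.7251e+02, -2.1167e+02,  1.8000e-01]), np.float64(0.127))]
stub [([0, 1], array([ 4.6759e+02, -8.7610e+01,  1.8000e-01]), np.float64(0.248)), ([0], array([ 4.6687e+02, -8.8060e+01,  2.5000e-01]), np.float64(0.146)), ([1], array([ 4.6804e+02, -8.7600e+01,  4.4000e-01]), np.float64(0.099))]
[166.8 201.2] 385 [556.6 292.1] ((555.9464111328125, 293.2725524902344), (55.97806167602539, 56.345333099365234), 1.2363054752349854)
[205.1 203.8] 411 [551.9 189.9] ((551.4600830078125, 190.3728485107422), (53.16659164428711, 53.40879440307617), 1.1876375675201416)
[202.1 242.3] 578 [450.1 194.6] ((449.9356994628906, 194.65628051757812), (43.88090896606445, 91.74765014648438), 87.84575653076172)
[163.7 239.6] 637 [454.8 296.7] ((455.0688171386719, 297.4623107910156), (71.2779769897461, 72.10108947753906), 1.3461214303970337)
```

```bash
cat > go.py <<'E'
import sys
from h import *
# python3 go.py x y z phi(deg of jaw axis, mod 180) -> delta in tool axes
x,y,z=map(float,sys.argv[1:4]); s=manip.read_state(); R=Rn.from_quat(s["orientation"]).as_matrix()
cur=np.degrees(np.arctan2(R[1,1],R[0,1])); ph=float(sys.argv[4]) if len(sys.argv)>4 else cur
ph=ph+180*round((cur-ph)/180)
yv=np.array([np.cos(np.radians(ph)),np.sin(np.radians(ph)),0]); xv=np.array([0,0,-1.]); T=np.c_[xv,yv,np.cross(xv,yv)]
d=R.T@(np.array([x,y,z])-s["tcp_pos"]); rv=Rn.from_matrix(R.T@T).as_rotvec()
print("t",round(s["time"],2),"tcp",s["tcp_pos"].round(1),"phi",cur.round(1),"q6",s["qpos"][5].round(2),"w",round(s["grip_width"],1),"F",s["contact_force"].round(1))
print("d",d.round(1),"rot",rv.round(3),"dist",np.linalg.norm(d).round())
E
python3 go.py 597 -48.5 200; python3 go.py 597 -48.5 200 0;python3 go.py 597 -48.5 200 90
```

```text
t 1.95 tcp [238.1 577.9 250.3] phi 67.6 q6 -0.11 w 85.1 F [0.2 0.3 0.4]
d [  50.3 -442.5  570.5] rot [-0.  0. -0.] dist 724.0
t 1.95 tcp [238.1 577.9 250.3] phi 67.6 q6 -0.11 w 85.1 F [0.2 0.3 0.4]
d [  50.3 -442.5  570.5] rot [ 1.18 -0.   -0.  ] dist 724.0
t 1.95 tcp [238.1 577.9 250.3] phi 67.6 q6 -0.11 w 85.1 F [0.2 0.3 0.4]
d [  50.3 -442.5  570.5] rot [-0.391  0.    -0.   ] dist 724.0
```

```bash
python3 -m creep '[[[10,-50,60,-0.08,0,0,1],[15,-80,100,-0.16,0,0,1],[20,-110,140,-0.24,0,0,1],[25,-140,180,-0.3,0,0,1],[30,-170,215,-0.345,0,0,1]]]' 30; python3 go.py 597 -48.5 180 87.4
```

```text
time: 2.45
tcp_pos: [360.6, 359.8, 223.1]
orientation: [0.015, 0.707, -0.015, 0.707]
contact_force: [0.4, 0.4, -0.4]
grip_width: 85.3
t 2.45 tcp [360.6 359.8 223.1] phi 87.5 q6 -0.87 w 85.3 F [ 0.4  0.4 -0.4]
d [  43.  -397.7  253.7] rot [ 0.002  0.001 -0.001] dist 474.0
```

```bash
python3 -m creep '[[[5,-40,25,0,0,0,1],[10,-80,50,0,0,0,1],[18,-120,77,0,0,0,1],[22,-160,102,0,0,0,1],[26,-200,128,0,0,0,1]]]' 30; python3 -m creep '[[[5,-40,25,0,0,0,1],[10,-80,50,0,0,0,1],[18,-120,77,0,0,0,1],[20,-160,105,0,0,0,1],[20,-180,115,0,0,0,1]]]' 30; python3 go.py 597 -48.5 180 87.4
```

```text
time: 2.95
tcp_pos: [479.3, 153.9, 197.0]
orientation: [0.016, 0.707, -0.016, 0.707]
contact_force: [-0.0, -0.0, -0.2]
grip_width: 85.4
time: 3.45
tcp_pos: [587.0, -32.7, 176.5]
orientation: [0.017, 0.707, -0.017, 0.707]
contact_force: [-0.3, -0.0, -0.7]
grip_width: 85.2
t 3.45 tcp [587.  -32.7 176.5] phi 87.2 q6 -1.69 w 85.2 F [-0.3 -0.  -0.7]
d [ -3.5 -15.3  10.8] rot [-0.003  0.001  0.   ] dist 19.0
```

```bash
python3 -m creep '[[[0,-10,5,0,0,0,1],[0,-15,10,0,0,0,1],[0,-15,10,0,0,0,1],[0,-15,10,0,0,0,1],[0,-15,10,0,0,0,1]]]' 30; python3 go.py 597 -48.5 36 87.4; python3 - <<'E'
from h import *
c=manip.read_camera("wrist");im=c["img"].copy()
for p in proj(c,[[597,-48.5,60],[597,-48.5,0],[597,-18.5,60],[597,-78.5,60],[627,-48.5,60],[567,-48.5,60]]): cv2.circle(im,tuple(int(v) for v in p),3,(0,255,0),-1)
cv2.imwrite("pics/w1.png",im[:,:,::-1])
E
```

```text
time: 3.95
tcp_pos: [594.3, -43.7, 177.2]
orientation: [0.016, 0.707, -0.016, 0.707]
contact_force: [-0.1, -0.4, -0.3]
grip_width: 85.5
t 3.95 tcp [594.3 -43.7 177.2] phi 87.5 q6 -1.71 w 85.5 F [-0.1 -0.4 -0.3]
d [141.2  -4.7   2.9] rot [ 0.001  0.    -0.   ] dist 141.0
```

View pics/w1.png

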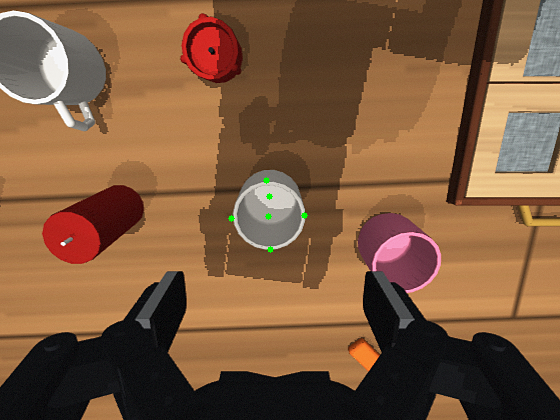

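The wrist view shows the white handleless cup at (268,215), and the projected rim points land on its rim. The position is confirmed, so I'll descend.

```bash
python3 -m creep '[[[30,-5,3,0,0,0,1],[60,-5,3,0,0,0,1],[90,-5,3,0,0,0,1],[120,-5,3,0,0,0,1],[138,-5,3,0,0,0,1]]]' 30;python3 -m creep '[[[3,0,0,0,0,0,1],[3,0,0,0,0,0,1],[3,0,0,0,0,0,1],[3,0,0,0,0,0,1],[3,0,0,0,0,0,1]]]' 30; python3 go.py 597 -48.5 36 87.4
```

```text
time: 4.5
tcp_pos: [596.5, -49.2, 37.1]
orientation: [0.016, 0.708, -0.016, 0.706]
contact_force: [0.2, -0.0, 0.4]
grip_width: 85.4
time: 5.0
tcp_pos: [597.7, -49.9, 37.0]
orientation: [0.016, 0.706, -0.016, 0.707]
contact_force: [-0.3, -0.0, -0.0]
grip_width: 85.3
t 5.0 tcp [597.7 -49.9  37. ] phi 87.4 q6 -1.72 w 85.3 F [-0.3 -0.  -0. ]
d [ 1.   1.4 -0.7] rot [-0.     0.002  0.   ] dist 2.0
```

```bash
python3 -m creep '[[[0,0,0,0,0,0,0],[0,0,0,0,0,0,0],[0,0,0,0,0,0,0],[0,0,0,0,0,0,0],[0,0,0,0,0,0,0]]]' 30;python3 -m creep '[[[0,0,0,0,0,0,0],[0,0,0,0,0,0,0],[0,0,0,0,0,0,0],[-20,0,0,0,0,0,0],[-40,0,0,0,0,0,0]]]' 30; python3 -m creep '[[[-30,0,0,0,0,0,0],[-60,0,0,0,0,0,0],[-80,0,0,0,0,0,0],[-80,0,0,0,0,0,0],[-80,0,0,0,0,0,0]]]' 30;python3 go.py 455 297 155 87.4
```

```text
time: 5.5
tcp_pos: [597.5, -49.9, 36.6]
orientation: [0.016, 0.707, -0.016, 0.707]
contact_force: [-0.9, 1.6, 5.4]
grip_width: 60.3
time: 6.0
tcp_pos: [597.0, -49.9, 76.0]
orientation: [0.016, 0.707, -0.016, 0.706]
contact_force: [0.8, -0.7, -1.5]
grip_width: 59.6
time: 6.5
tcp_pos: [597.1, -49.9, 155.6]
orientation: [0.016, 0.707, -0.016, 0.707]
contact_force: [0.8, -0.5, -2.2]
grip_width: 60.0
t 6.5 tcp [597.1 -49.9 155.6] phi 87.4 q6 -1.72 w 60.0 F [ 0.8 -0.5 -2.2]
d [   0.6  340.  -157.8] rot [-0. -0. -0.] dist 375.0
```

```bash
python3 -m creep '[[[0,20,-9,0,0,0,0],[0,60,-28,0,0,0,0],[0,100,-46,0,0,0,0],[0,140,-65,0,0,0,0],[0,180,-84,0,0,0,0]]]' 30; python3 -m creep '[[[0,40,-19,0,0,0,0],[0,80,-37,0,0,0,0],[0,120,-56,0,0,0,0],[0,150,-70,0,0,0,0],[0,160,-74,0,0,0,0]]]' 30;python3 -m creep '[[[0,0,0,0,0,0,0],[0,0,0,0,0,0,0],[0,0,0,0,0,0,0],[0,0,0,0,0,0,0],[0,0,0,0,0,0,0]]]' 30;python3 go.py 455 297 47 87.4; python3 - <<'E'
from h import *
for n in("wrist","top"):
    c=manip.read_camera(n);im=c["img"].copy()
    for p in proj(c,[[455,297,9],[493,297,9],[455,335,9],[417,297,9],[455,259,9],[556.3,292.7,9],[551.7,190,9],[450.2,194.6,9]]): cv2.circle(im,tuple(int(v) for v in p),2,(0,255,0),-1)
    if n=="top": im=cv2.resize(im[160:290,120:320],None,fx=4,fy=4)
    cv2.imwrite(f"pics/{n}2.png",im[:,:,::-1])
E
```

```text
time: 7.0
tcp_pos: [520.2, 135.0, 154.4]
orientation: [0.016, 0.708, -0.016, 0.706]
contact_force: [-0.3, 0.5, -1.2]
grip_width: 60.6
time: 7.5
tcp_pos: [453.2, 299.1, 154.5]
orientation: [0.015, 0.708, -0.016, 0.706]
contact_force: [0.0, -0.6, -1.1]
grip_width: 60.0
time: 8.0
tcp_pos: [455.5, 296.2, 156.0]
orientation: [0.017, 0.707, -0.017, 0.707]
contact_force: [-0.9, -0.2, -1.0]
grip_width: 59.8
t 8.0 tcp [455.5 296.2 156. ] phi 87.3 q6 -1.07 w 59.8 F [-0.9 -0.2 -1. ]
d [109.    0.8  -0.5] rot [-0.002  0.    -0.   ] dist 109.0
```

View pics/wrist2.png

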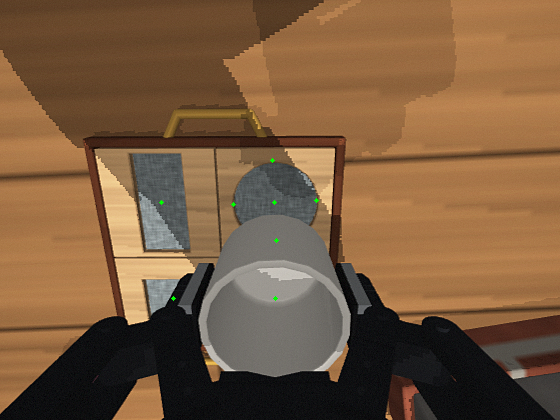

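View pics/top2.png

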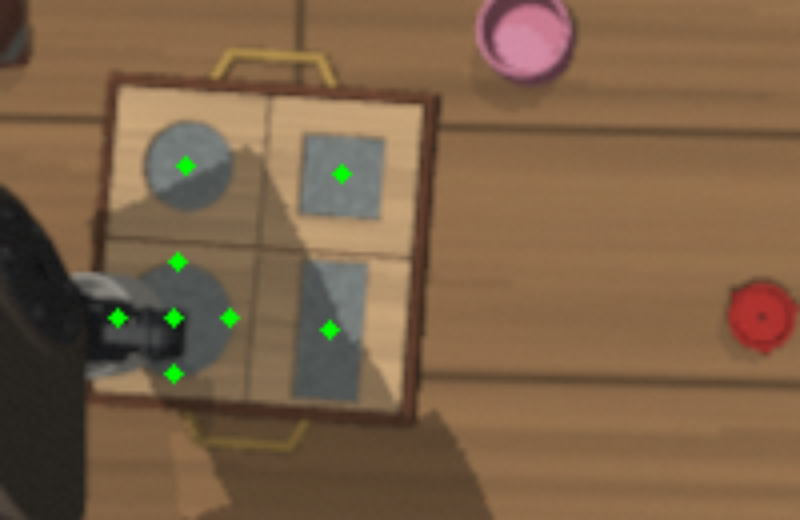

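The wrist view shows the round felt centred near (275,202), and the projected points lie on its edge (left 234, right 317). I'll lower the cup.

```bash
python3 -m creep '[[[25,1,-1,0,0,0,0],[50,1,-1,0,0,0,0],[75,1,-1,0,0,0,0],[92,1,-1,0,0,0,0],[97,1,-1,0,0,0,0]]]' 30; python3 -m creep '[[[3,0,0,0,0,0,0],[6,0,0,0,0,0,0],[9,0,0,0,0,0,0],[11,0,0,0,0,0,0],[12,0,0,0,0,0,0]]]' 30;python3 go.py 455 297 45.6 87.4
```

```text
time: 8.6
tcp_pos: [453.6, 297.6, 57.5]
orientation: [0.016, 0.708, -0.017, 0.706]
contact_force: [-0.0, -0.1, -0.9]
grip_width: 59.8
time: 9.1
tcp_pos: [454.2, 298.1, 47.2]
orientation: [0.016, 0.707, -0.016, 0.707]
contact_force: [-0.0, 0.3, -0.1]
grip_width: 60.1
t 9.1 tcp [454.2 298.1  47.2] phi 87.4 q6 -1.07 w 60.1 F [-0.   0.3 -0.1]
d [ 1.6 -1.   0.9] rot [-0.  0. -0.] dist 2.0
```

```bash
python3 -m creep '[[[1,0,0,0,0,0,0],[2,0,0,0,0,0,0],[2,0,0,0,0,0,0],[2,0,0,0,0,0,0],[2,0,0,0,0,0,0]]]' 30;python3 go.py 455 297 45.6 87.4
```

```text
time: 9.6
tcp_pos: [454.2, 298.1, 45.6]
orientation: [0.016, 0.707, -0.016, 0.707]
contact_force: [-1.6, -0.9, 5.7]
grip_width: 60.3
t 9.6 tcp [454.2 298.1  45.6] phi 87.4 q6 -1.07 w 60.3 F [-1.6 -0.9  5.7]
d [-0.  -1.   0.9] rot [-0.     0.001 -0.   ] dist 1.0
```

The contact force is up to 5.7 N, so the cup is on the floor. I'll release it and rise.

```bash
python3 -m creep '[[[0,0,0,0,0,0,1],[0,0,0,0,0,0,1],[0,0,0,0,0,0,1],[0,0,0,0,0,0,1],[0,0,0,0,0,0,1]]]' 30; python3 -m creep '[[[-20,0,0,0,0,0,1],[-50,0,0,0,0,0,1],[-80,0,0,0,0,0,1],[-110,0,0,0,0,0,1],[-140,0,0,0,0,0,1]]]' 30;python3 go.py 600 -199 180 87.4
```

```text
time: 10.1
tcp_pos: [454.1, 298.0, 45.0]
orientation: [0.016, 0.707, -0.016, 0.707]
contact_force: [-0.4, -0.8, 0.3]
grip_width: 85.3
time: 10.6
tcp_pos: [453.9, 297.9, 186.3]
orientation: [0.016, 0.707, -0.016, 0.707]
contact_force: [-0.9, 0.2, 0.9]
grip_width: 85.4
t 10.6 tcp [453.9 297.9 186.3] phi 87.4 q6 -1.07 w 85.4 F [-0.9  0.2  0.9]
d [   6.2 -489.7  168.7] rot [-0.001 -0.    -0.   ] dist 518.0
```

```bash
python3 -m creep '[[[0,-25,8,0,0,0,1],[0,-70,24,0,0,0,1],[0,-115,40,0,0,0,1],[0,-160,56,0,0,0,1],[0,-205,72,0,0,0,1]]]' 30; python3 -m creep '[[[0,-45,15,0,0,0,1],[0,-90,30,0,0,0,1],[0,-135,46,0,0,0,1],[0,-180,61,0,0,0,1],[0,-225,77,0,0,0,1]]]' 30;python3 -m creep '[[[0,-35,12,0,0,0,1],[0,-60,20,0,0,0,1],[0,-60,20,0,0,0,1],[0,-60,20,0,0,0,1],[0,-60,20,0,0,0,1]]]' 30;python3 go.py 600 -198.5 52 87.4; python3 - <<'E'
from h import *
c=manip.read_camera("wrist");im=c["img"].copy()
for p in proj(c,[[600,-198.5,85],[622,-198.5,85],[578,-198.5,85],[600,-176.5,85],[600,-220.5,85]]): cv2.circle(im,tuple(int(v) for v in p),2,(0,255,0),-1)
cv2.imwrite("pics/w3.png",im[:,:,::-1])
c=manip.read_camera("top");cv2.imwrite("pics/t3.png",cv2.resize(c["img"][160:290,120:320],None,fx=4,fy=4)[:,:,::-1])
E
```

```text
time: 11.1
tcp_pos: [516.9, 88.2, 185.1]
orientation: [0.016, 0.707, -0.016, 0.707]
contact_force: [0.9, 1.4, 0.5]
grip_width: 85.2
time: 11.6
tcp_pos: [583.4, -140.4, 185.0]
orientation: [0.016, 0.707, -0.016, 0.707]
contact_force: [-0.1, 0.1, -0.2]
grip_width: 85.1
time: 12.1
tcp_pos: [600.2, -198.3, 184.9]
orientation: [0.016, 0.707, -0.016, 0.707]
contact_force: [0.4, -0.1, 0.1]
grip_width: 85.5
t 12.1 tcp [ 600.2 -198.3  184.9] phi 87.4 q6 -1.95 w 85.5 F [ 0.4 -0.1  0.1]
d [ 1.329e+02 -3.000e-01 -1.000e-01] rot [ 0. -0. -0.] dist 133.0
```

View pics/w3.png

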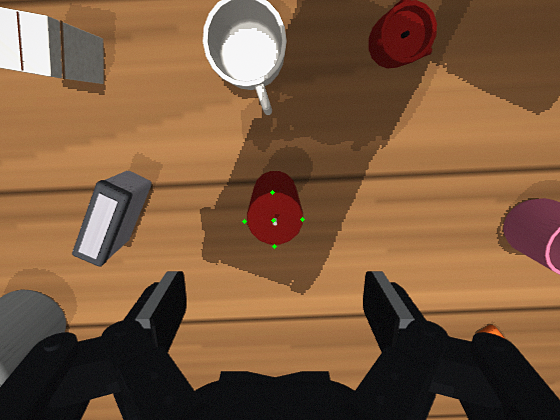

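View pics/t3.png

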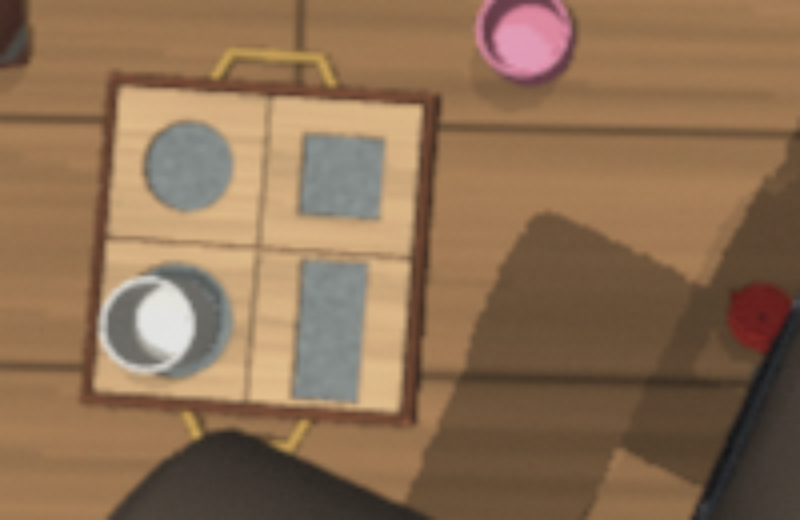

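The candle top at (275,219) matches the projected points. The cup stands in its pocket; its offset in the top view is parallax of the rim. I'll descend on the candle.

```bash
python3 -m creep '[[[30,0,0,0,0,0,1],[60,0,0,0,0,0,1],[90,0,0,0,0,0,1],[120,0,0,0,0,0,1],[133,0,0,0,0,0,1]]]' 30;python3 -m creep '[[[0,0,0,0,0,0,1],[0,0,0,0,0,0,0],[0,0,0,0,0,0,0],[0,0,0,0,0,0,0],[0,0,0,0,0,0,0]]]' 30; python3 -m creep '[[[0,0,0,0,0,0,0],[0,0,0,0,0,0,0],[0,0,0,0,0,0,0],[0,0,0,0,0,0,0],[0,0,0,0,0,0,0]]]' 30;python3 go.py 600 -198.5 52 87.4
```

```text
time: 12.7
tcp_pos: [599.6, -198.0, 49.8]
orientation: [0.016, 0.708, -0.015, 0.706]
contact_force: [-0.5, 0.8, 0.9]
grip_width: 85.7
time: 13.2
tcp_pos: [601.0, -199.3, 53.4]
orientation: [0.016, 0.706, -0.016, 0.708]
contact_force: [0.3, 1.4, 8.8]
grip_width: 43.2
time: 13.7
tcp_pos: [601.0, -199.3, 53.4]
orientation: [0.016, 0.706, -0.016, 0.708]
contact_force: [-0.3, 2.8, 6.5]
grip_width: 43.1
t 13.7 tcp [ 601.  -199.3   53.4] phi 87.4 q6 -1.95 w 43.1 F [-0.3  2.8  6.5]
d [ 1.4  0.8 -1.1] rot [-0.     0.002  0.001] dist 2.0
```

```bash
python3 -m creep '[[[-10,0,0,0,0,0,0],[-40,0,0,0,0,0,0],[-70,0,0,0,0,0,0],[-100,0,0,0,0,0,0],[-125,0,0,0,0,0,0]]]' 30; python3 -m creep '[[[0,0,0,0,0,0,0],[0,0,0,0,0,0,0],[0,0,0,0,0,0,0],[0,0,0,0,0,0,0],[0,0,0,0,0,0,0]]]' 30;python3 go.py 556.3 292.7 180 87.4
```

```text
time: 14.2
tcp_pos: [600.4, -199.3, 179.5]
orientation: [0.016, 0.706, -0.016, 0.707]
contact_force: [0.1, 0.5, -1.4]
grip_width: 43.4
time: 14.7
tcp_pos: [600.3, -199.1, 176.0]
orientation: [0.016, 0.707, -0.016, 0.706]
contact_force: [0.2, -0.2, -2.3]
grip_width: 43.5
t 14.7 tcp [ 600.3 -199.1  176. ] phi 87.4 q6 -1.95 w 43.5 F [ 0.2 -0.2 -2.3]
d [ -3.6 489.3 -66.4] rot [-0.    -0.001 -0.001] dist 494.0
```

```bash
python3 -m creep '[[[0,20,-3,0,0,0,0],[0,60,-8,0,0,0,0],[0,105,-14,0,0,0,0],[0,150,-20,0,0,0,0],[0,195,-26,0,0,0,0]]]' 30; python3 -m creep '[[[0,45,-6,0,0,0,0],[0,90,-12,0,0,0,0],[0,135,-18,0,0,0,0],[0,180,-24,0,0,0,0],[0,220,-30,0,0,0,0]]]' 30;python3 -m creep '[[[0,35,-5,0,0,0,0],[0,60,-8,0,0,0,0],[0,74,-10,0,0,0,0],[0,74,-10,0,0,0,0],[0,74,-10,0,0,0,0]]]' 30;python3 go.py 556.3 292.7 64 87.4
```

```text
time: 15.2
tcp_pos: [582.6, -0.9, 176.7]
orientation: [0.016, 0.707, -0.016, 0.707]
contact_force: [0.4, 0.8, -1.6]
grip_width: 42.8
time: 15.7
tcp_pos: [562.4, 220.7, 176.8]
orientation: [0.016, 0.707, -0.016, 0.707]
contact_force: [0.7, -0.6, -1.1]
grip_width: 43.1
time: 16.2
tcp_pos: [556.7, 291.9, 176.8]
orientation: [0.016, 0.707, -0.016, 0.707]
contact_force: [0.6, 0.1, -1.2]
grip_width: 43.1
t 16.2 tcp [556.7 291.9 176.8] phi 87.4 q6 -1.15 w 43.1 F [ 0.6  0.1 -1.2]
d [112.8   0.8  -0.3] rot [-0.    -0.001  0.   ] dist 113.0
```

```bash
python3 -m creep '[[[25,1,0,0,0,0,0],[50,1,0,0,0,0,0],[75,1,0,0,0,0,0],[95,1,0,0,0,0,0],[102,1,0,0,0,0,0]]]' 30; python3 -m creep '[[[3,0,0,0,0,0,0],[6,0,0,0,0,0,0],[8,0,0,0,0,0,0],[10,0,0,0,0,0,0],[10,0,0,0,0,0,0]]]' 30;python3 go.py 556.3 292.7 62.4 87.4
```

```text
time: 16.7
tcp_pos: [556.6, 291.7, 73.2]
orientation: [0.016, 0.708, -0.017, 0.706]
contact_force: [0.3, -0.5, -1.4]
grip_width: 43.3
time: 17.2
tcp_pos: [557.0, 293.3, 65.3]
orientation: [0.016, 0.707, -0.016, 0.707]
contact_force: [0.5, -0.4, -2.1]
grip_width: 43.2
t 17.2 tcp [557.  293.3  65.3] phi 87.4 q6 -1.15 w 43.2 F [ 0.5 -0.4 -2.1]
d [ 2.9 -0.7 -0.7] rot [-0.  0. -0.] dist 3.0
```

```bash
python3 -m creep '[[[1,0,0,0,0,0,0],[2,0,0,0,0,0,0],[3,0,0,0,0,0,0],[3,0,0,0,0,0,0],[3,0,0,0,0,0,0]]]' 30;python3 go.py 556.3 292.7 62.4 87.4
```

```text
time: 17.7
tcp_pos: [557.1, 293.4, 62.4]
orientation: [0.016, 0.707, -0.016, 0.707]
contact_force: [-2.0, -0.4, 4.8]
grip_width: 43.0
t 17.7 tcp [557.1 293.4  62.4] phi 87.4 q6 -1.15 w 43.0 F [-2.  -0.4  4.8]
d [ 0.  -0.7 -0.7] rot [-0.  0. -0.] dist 1.0
```

```bash
python3 -m creep '[[[0,0,0,0,0,0,1],[0,0,0,0,0,0,1],[0,0,0,0,0,0,1],[0,0,0,0,0,0,1],[0,0,0,0,0,0,1]]]' 30; python3 -m creep '[[[-20,0,0,0,0,0,1],[-50,0,0,0,0,0,1],[-80,0,0,0,0,0,1],[-110,0,0,0,0,0,1],[-135,0,0,0,0,0,1]]]' 30;python3 go.py 607 -350.5 190 61.4
```

```text
time: 18.2
tcp_pos: [557.0, 293.3, 62.0]
orientation: [0.016, 0.707, -0.016, 0.707]
contact_force: [1.2, -0.8, -0.1]
grip_width: 85.6
time: 18.7
tcp_pos: [557.1, 293.3, 198.8]
orientation: [0.016, 0.707, -0.016, 0.707]
contact_force: [1.1, 0.8, -0.1]
grip_width: 85.5
t 18.7 tcp [557.1 293.3 198.8] phi 87.4 q6 -1.15 w 85.5 F [ 1.1  0.8 -0.1]
d [   8.5 -640.9   79.3] rot [ 0.453  0.001 -0.001] dist 646.0
```

```bash
python3 -m creep '[[[0,-25,3,0,0,0,1],[0,-70,9,0,0,0,1],[0,-115,14,0,0,0,1],[0,-160,20,0,0,0,1],[0,-205,25,0,0,0,1]]]' 30; python3 -m creep '[[[0,-45,6,0,0,0,1],[0,-90,11,0,0,0,1],[0,-135,17,0,0,0,1],[0,-180,22,0,0,0,1],[0,-225,28,0,0,0,1]]]' 30;python3 -m creep '[[[0,-45,6,0.1,0,0,1],[0,-90,11,0.2,0,0,1],[0,-135,17,0.3,0,0,1],[0,-180,22,0.4,0,0,1],[0,-211,26,0.453,0,0,1]]]' 30;python3 -m creep '[[[0,0,0,0,0,0,1],[0,0,0,0,0,0,1],[0,0,0,0,0,0,1],[0,0,0,0,0,0,1],[0,0,0,0,0,0,1]]]' 30;python3 go.py 607 -350.5 39 61.4; cat > look.py <<'E'
import sys
from fit import *
k,x,y,a=sys.argv[1],*map(float,sys.argv[2:5]); c=manip.read_camera("wrist"); im=c["img"].copy()
h=cv2.convexHull(proj(c,solid(k,x,y,a)).astype(np.float32)); cv2.polylines(im,[h.astype(np.int32)],True,(0,255,0),1)
e=proj(c,[x,y,Z[k]])[0]
for d in manip.trace(k+"_center",c):
    if np.hypot(d["at"][1]-e[0],d["at"][0]-e[1])<40:
        r=fit(k,[c],[d["region"].astype(float)],(x,y),[a]); print("fit",r.x.round(2),round(r.fun,3)); break
cv2.imwrite(f"pics/look_{k}.png",im[:,:,::-1])
E
python3 look.py tin 607 -350.5 -0.5
```

```text
time: 19.2
tcp_pos: [572.5, 85.7, 197.1]
orientation: [0.016, 0.707, -0.016, 0.707]
contact_force: [1.2, -0.2, 0.5]
grip_width: 85.3
time: 19.7
tcp_pos: [590.0, -140.6, 197.1]
orientation: [0.016, 0.707, -0.016, 0.707]
contact_force: [1.0, 0.6, -0.1]
grip_width: 85.3
time: 20.2
tcp_pos: [606.1, -353.6, 196.8]
orientation: [0.176, 0.685, -0.176, 0.685]
contact_force: [0.3, 1.5, -0.4]
grip_width: 85.3
time: 20.7
tcp_pos: [606.8, -349.7, 197.3]
orientation: [0.174, 0.685, -0.174, 0.685]
contact_force: [-0.2, -0.1, 0.4]
grip_width: 85.6
t 20.7 tcp [ 606.8 -349.7  197.3] phi 61.5 q6 -1.69 w 85.6 F [-0.2 -0.1  0.4]
d [158.3  -0.7   0.5] rot [ 0.002  0.    -0.   ] dist 158.0
fit [ 6.0910e+02 -3.5066e+02 -5.2000e-01] 0.065
```

View pics/look_tin.png

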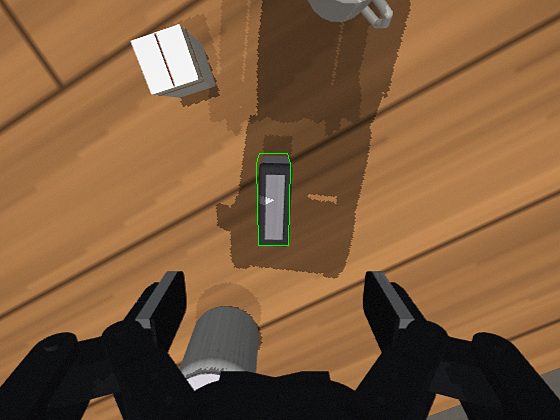

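The wrist view shows the tin at (275,203), and the projected outline sits on it. The grey can at (222,345) is well clear. I'll descend.

```bash
python3 -m creep '[[[35,0,1,0.02,0,0,1],[70,0,2,0.02,0,0,1],[105,0,2,0.02,0,0,1],[140,0,2,0.02,0,0,1],[158,0,2,0.02,0,0,1]]]' 30;python3 -m creep '[[[0,0,0,0,0,0,1],[0,0,0,0,0,0,1],[0,0,0,0,0,0,0],[0,0,0,0,0,0,0],[0,0,0,0,0,0,0]]]' 30; python3 -m creep '[[[0,0,0,0,0,0,0],[0,0,0,0,0,0,0],[0,0,0,0,0,0,0],[0,0,0,0,0,0,0],[0,0,0,0,0,0,0]]]' 30;python3 go.py 608.5 -350.5 39 60.2
```

```text
time: 21.3
tcp_pos: [607.5, -350.8, 36.1]
orientation: [0.182, 0.685, -0.181, 0.682]
contact_force: [-0.0, 0.4, -1.0]
grip_width: 85.7
time: 21.8
tcp_pos: [608.7, -351.8, 40.2]
orientation: [0.181, 0.683, -0.182, 0.684]
contact_force: [-0.6, -0.1, 0.4]
grip_width: 43.8
time: 22.3
tcp_pos: [608.6, -351.8, 39.7]
orientation: [0.181, 0.683, -0.181, 0.684]
contact_force: [-2.1, 1.4, 6.2]
grip_width: 27.9
t 22.3 tcp [ 608.6 -351.8   39.7] phi 60.3 q6 -1.67 w 27.9 F [-2.1  1.4  6.2]
d [ 0.7  1.1 -0.7] rot [0.001 0.001 0.   ] dist 1.0
```

```bash
python3 -m creep '[[[-10,0,0,0,0,0,0],[-40,0,0,0,0,0,0],[-70,0,0,0,0,0,0],[-100,0,0,0,0,0,0],[-130,0,0,0,0,0,0]]]' 30; python3 -m creep '[[[0,0,0,0,0,0,0],[0,0,0,-0.1,0,0,0],[0,0,0,-0.2,0,0,0],[0,0,0,-0.3,0,0,0],[0,0,0,-0.4,0,0,0]]]' 30;python3 -m creep '[[[0,0,0,-0.07,0,0,0],[0,0,0,-0.073,0,0,0],[0,0,0,-0.073,0,0,0],[0,0,0,-0.073,0,0,0],[0,0,0,-0.073,0,0,0]]]' 30; python3 go.py 450.2 194.6 170 87.4
```

```text
time: 22.8
tcp_pos: [608.1, -351.5, 170.5]
orientation: [0.181, 0.684, -0.181, 0.683]
contact_force: [1.0, -0.2, -2.4]
grip_width: 27.7
time: 23.3
tcp_pos: [608.0, -351.4, 168.3]
orientation: [0.041, 0.706, -0.04, 0.706]
contact_force: [0.1, -0.8, -2.3]
grip_width: 28.2
time: 23.8
tcp_pos: [608.3, -351.6, 168.9]
orientation: [0.017, 0.707, -0.016, 0.707]
contact_force: [0.1, 0.6, -1.4]
grip_width: 27.4
t 23.8 tcp [ 608.3 -351.6  168.9] phi 87.3 q6 -2.14 w 27.4 F [ 0.1  0.6 -1.4]
d [  -1.   538.2 -183.4] rot [-0.001 -0.    -0.   ] dist 569.0
```

```bash
python3 -m creep '[[[0,20,-7,0,0,0,0],[0,60,-20,0,0,0,0],[0,100,-34,0,0,0,0],[0,140,-48,0,0,0,0],[0,180,-61,0,0,0,0]]]' 30; python3 -m creep '[[[0,42,-14,0,0,0,0],[0,84,-29,0,0,0,0],[0,126,-43,0,0,0,0],[0,168,-57,0,0,0,0],[0,210,-72,0,0,0,0]]]' 30;python3 -m creep '[[[0,40,-13,0,0,0,0],[0,80,-27,0,0,0,0],[0,115,-39,0,0,0,0],[0,138,-47,0,0,0,0],[0,148,-50,0,0,0,0]]]' 30;python3 -m creep '[[[0,0,0,0,0,0,0],[0,0,0,0,0,0,0],[0,0,0,0,0,0,0],[0,0,0,0,0,0,0],[0,0,0,0,0,0,0]]]' 30;python3 go.py 450.2 194.6 60 87.4
python3 - <<'E'
from h import *
c=manip.read_camera("wrist");im=c["img"].copy()
R=Rn.from_euler("z",-.045).as_matrix()
P=np.array([[46,22,0],[46,-22,0],[-46,-22,0],[-46,22,0]])@R.T+[450.2,194.6,9]
cv2.polylines(im,[proj(c,P).astype(np.int32)],True,(0,255,0),1)
cv2.imwrite("pics/w5.png",im[:,:,::-1])
E
```

```text
time: 24.3
tcp_pos: [554.9, -167.6, 169.1]
orientation: [0.017, 0.707, -0.017, 0.707]
contact_force: [0.2, -0.1, -0.8]
grip_width: 27.9
time: 24.8
tcp_pos: [492.7, 45.6, 169.3]
orientation: [0.017, 0.707, -0.017, 0.707]
contact_force: [0.5, -0.4, -1.0]
grip_width: 27.9
time: 25.3
tcp_pos: [449.4, 196.0, 169.3]
orientation: [0.016, 0.707, -0.016, 0.707]
contact_force: [-0.6, 0.1, -1.1]
grip_width: 27.5
time: 25.8
tcp_pos: [450.4, 193.5, 169.0]
orientation: [0.017, 0.707, -0.017, 0.707]
contact_force: [-0.2, 0.7, -1.0]
grip_width: 27.5
t 25.8 tcp [450.4 193.5 169. ] phi 87.3 q6 -1.25 w 27.5 F [-0.2  0.7 -1. ]
d [109.    1.   -0.3] rot [-0.002  0.    -0.   ] dist 109.0
```

View pics/w5.png

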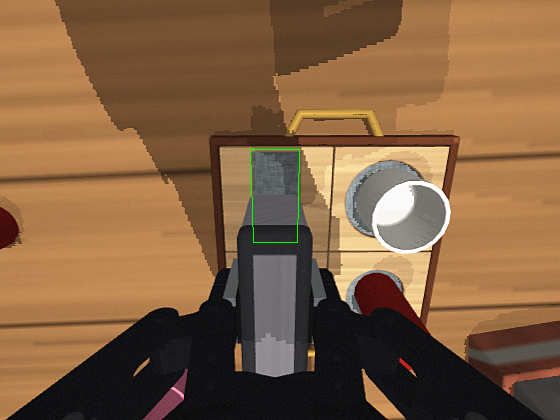

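The pocket outline fits the oblong felt (250–300, 148–243), and the cup and candle stand in their pockets. I'll lower the tin.

```bash
python3 -m creep '[[[25,1,0,0,0,0,0],[50,1,0,0,0,0,0],[75,1,0,0,0,0,0],[95,1,0,0,0,0,0],[107,1,0,0,0,0,0]]]' 30; python3 -m creep '[[[2,0,0,0,0,0,0],[4,0,0,0,0,0,0],[7,0,0,0,0,0,0],[9,0,0,0,0,0,0],[9,0,0,0,0,0,0]]]' 30;python3 go.py 450.2 194.6 48.8 87.4
```

```text
time: 26.35
tcp_pos: [449.9, 194.9, 60.7]
orientation: [0.016, 0.707, -0.016, 0.706]
contact_force: [0.2, 0.6, -1.0]
grip_width: 27.9
time: 26.85
tcp_pos: [450.3, 195.2, 53.2]
orientation: [0.016, 0.707, -0.016, 0.707]
contact_force: [0.5, -0.1, -0.8]
grip_width: 27.5
t 26.85 tcp [450.3 195.2  53.2] phi 87.4 q6 -1.25 w 27.5 F [ 0.5 -0.1 -0.8]
d [ 4.4 -0.6 -0.1] rot [-0.  0. -0.] dist 4.0
```

```bash
python3 -m creep '[[[1,0,0,0,0,0,0],[2,0,0,0,0,0,0],[3,0,0,0,0,0,0],[4,0,0,0,0,0,0],[4,0,0,0,0,0,0]]]' 30;python3 go.py 450.2 194.6 48.8 87.4
```

```text
time: 27.35
tcp_pos: [450.2, 195.2, 48.9]
orientation: [0.016, 0.707, -0.016, 0.707]
contact_force: [0.7, -0.1, -1.7]
grip_width: 27.8
t 27.35 tcp [450.2 195.2  48.9] phi 87.4 q6 -1.25 w 27.8 F [ 0.7 -0.1 -1.7]
d [ 0.1 -0.6  0.1] rot [-0. -0. -0.] dist 1.0
```

No contact yet, so I'll go a little lower.

```bash
python3 -m creep '[[[0.5,0,0,0,0,0,0],[1,0,0,0,0,0,0],[1,0,0,0,0,0,0],[1,0,0,0,0,0,0],[1,0,0,0,0,0,0]]]' 30;python3 go.py 450.2 194.6 48.8 87.4
```

```text
time: 27.85
tcp_pos: [450.2, 195.2, 48.6]
orientation: [0.016, 0.707, -0.016, 0.707]
contact_force: [-1.5, -0.5, 9.2]
grip_width: 27.5
t 27.85 tcp [450.2 195.2  48.6] phi 87.4 q6 -1.25 w 27.5 F [-1.5 -0.5  9.2]
d [-0.2 -0.6  0. ] rot [-0.  0. -0.] dist 1.0
```

```bash
python3 -m creep '[[[0,0,0,0,0,0,1],[0,0,0,0,0,0,1],[0,0,0,0,0,0,1],[0,0,0,0,0,0,1],[0,0,0,0,0,0,1]]]' 30; python3 -m creep '[[[-20,0,0,0,0,0,1],[-50,0,0,0,0,0,1],[-80,0,0,0,0,0,1],[-110,0,0,0,0,0,1],[-140,0,0,0,0,0,1]]]' 30;python3 go.py 468 -365 190 78.5
```

```text
time: 28.35
tcp_pos: [450.2, 195.2, 47.9]
orientation: [0.016, 0.707, -0.016, 0.707]
contact_force: [1.1, -0.1, -0.5]
grip_width: 85.6
time: 28.85
tcp_pos: [450.0, 195.1, 189.3]
orientation: [0.016, 0.707, -0.016, 0.707]
contact_force: [0.3, 0.6, -0.1]
grip_width: 85.2
t 28.85 tcp [450.  195.1 189.3] phi 87.4 q6 -1.25 w 85.2 F [ 0.3  0.6 -0.1]
d [  -0.8 -558.7   43.7] rot [ 0.155 -0.    -0.   ] dist 560.0
```

```bash
python3 -m creep '[[[0,-25,10,0,0,0,1],[0,-70,20,0,0,0,1],[0,-112,30,0,0,0,1],[0,-155,40,0,0,0,1],[0,-198,50,0,0,0,1]]]' 30; python3 -m creep '[[[0,-45,3,0,0,0,1],[0,-90,3,0,0,0,1],[0,-135,3,0,0,0,1],[0,-180,0,0,0,0,1],[0,-225,0,0,0,0,1]]]' 30;python3 -m creep '[[[0,-40,-2,0.1,0,0,1],[0,-80,-4,0.155,0,0,1],[0,-115,-6,0.155,0,0,1],[0,-136,-6,0.155,0,0,1],[0,-136,-6,0.155,0,0,1]]]' 30;python3 -m creep '[[[0,0,0,0,0,0,1],[0,0,0,0,0,0,1],[0,0,0,0,0,0,1],[0,0,0,0,0,0,1],[0,0,0,0,0,0,1]]]' 30;python3 go.py 468 -365 42 78.5;python3 look.py carton 468 -365 -0.2
```

```text
time: 29.35
tcp_pos: [491.1, -6.6, 188.1]
orientation: [0.016, 0.707, -0.016, 0.707]
contact_force: [0.3, 0.4, 0.2]
grip_width: 85.7
time: 29.85
tcp_pos: [480.1, -231.4, 188.0]
orientation: [0.016, 0.707, -0.016, 0.707]
contact_force: [-0.1, 0.1, 0.2]
grip_width: 85.4
time: 30.35
tcp_pos: [468.2, -367.2, 187.6]
orientation: [0.072, 0.703, -0.072, 0.703]
contact_force: [0.4, 0.2, 0.1]
grip_width: 84.9
time: 30.85
tcp_pos: [468.8, -364.7, 188.1]
orientation: [0.071, 0.704, -0.071, 0.704]
contact_force: [-0.8, 0.5, 0.5]
grip_width: 85.5
t 30.85 tcp [ 468.8 -364.7  188.1] phi 78.5 q6 -2.14 w 85.5 F [-0.8  0.5  0.5]
d [146.1  -0.4  -0.7] rot [0.001 0.    0.   ] dist 146.0
fit [ 4.6795e+02 -3.6494e+02 -2.1000e-01] 0.041
```

View pics/look_carton.png

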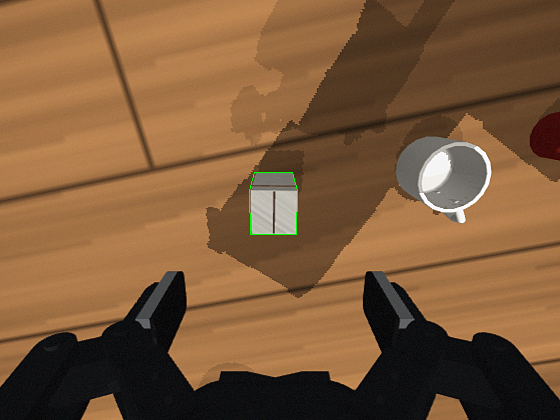

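The wrist view shows the carton at (274,205), with the outline exactly on it. The mug at (455,180) is clear. I'll descend and grasp.

```bash
python3 -m creep '[[[35,0,-1,0,0,0,1],[70,0,-1,0,0,0,1],[105,0,-1,0,0,0,1],[132,0,-1,0,0,0,1],[145,0,-1,0,0,0,1]]]' 25;python3 -m creep '[[[0,0,0,0,0,0,1],[0,0,0,0,0,0,1],[0,0,0,0,0,0,0],[0,0,0,0,0,0,0],[0,0,0,0,0,0,0]]]' 25; python3 -m creep '[[[0,0,0,0,0,0,0],[0,0,0,0,0,0,0],[0,0,0,0,0,0,0],[0,0,0,0,0,0,0],[0,0,0,0,0,0,0]]]' 25;python3 go.py 468 -365 42 78.5
```

```text
time: 31.45
tcp_pos: [467.0, -364.4, 40.7]
orientation: [0.072, 0.704, -0.07, 0.703]
contact_force: [0.5, 0.9, 0.5]
grip_width: 85.4
time: 31.95
tcp_pos: [467.8, -365.3, 43.9]
orientation: [0.071, 0.703, -0.071, 0.704]
contact_force: [0.7, 0.2, 0.9]
grip_width: 44.0
time: 32.45
tcp_pos: [467.8, -365.2, 43.8]
orientation: [0.071, 0.703, -0.071, 0.704]
contact_force: [-0.4, 0.5, 6.7]
grip_width: 38.1
t 32.45 tcp [ 467.8 -365.2   43.8] phi 78.5 q6 -2.14 w 38.1 F [-0.4  0.5  6.7]
d [1.8 0.3 0.2] rot [-0.     0.001  0.001] dist 2.0
```

```bash
python3 -m creep '[[[-10,0,0,0,0,0,0],[-40,0,0,0,0,0,0],[-70,0,0,0,0,0,0],[-100,0,0,-0.08,0,0,0],[-130,0,0,-0.155,0,0,0]]]' 25; python3 -m creep '[[[0,0,0,0,0,0,0],[0,0,0,0,0,0,0],[0,0,0,0,0,0,0],[0,0,0,0,0,0,0],[0,0,0,0,0,0,0]]]' 25;python3 go.py 551.7 190 172 87.4
```

```text
time: 32.95
tcp_pos: [467.4, -364.8, 174.8]
orientation: [0.015, 0.707, -0.015, 0.707]
contact_force: [0.2, -0.2, -0.5]
grip_width: 37.8
time: 33.45
tcp_pos: [467.4, -364.9, 172.1]
orientation: [0.017, 0.707, -0.016, 0.707]
contact_force: [-0.1, 0.1, -0.7]
grip_width: 37.4
t 33.45 tcp [ 467.4 -364.9  172.1] phi 87.4 q6 -2.3 w 37.4 F [-0.1  0.1 -0.7]
d [  0.6 558.2  58.6] rot [-0.001 -0.001 -0.001] dist 561.0
```

```bash
python3 -m creep '[[[0,20,2,0,0,0,0],[0,60,6,0,0,0,0],[0,105,11,0,0,0,0],[0,150,16,0,0,0,0],[0,195,20,0,0,0,0]]]' 25; python3 -m creep '[[[0,42,4,0,0,0,0],[0,84,9,0,0,0,0],[0,126,13,0,0,0,0],[0,168,18,0,0,0,0],[0,210,22,0,0,0,0]]]' 25;python3 -m creep '[[[0,40,4,0,0,0,0],[0,80,8,0,0,0,0],[0,115,12,0,0,0,0],[0,143,15,0,0,0,0],[0,153,16,0,0,0,0]]]' 25;python3 -m creep '[[[0,0,0,0,0,0,0],[0,0,0,0,0,0,0],[0,0,0,0,0,0,0],[0,0,0,0,0,0,0],[0,0,0,0,0,0,0]]]' 25;python3 go.py 551.7 190 62 87.4
```

```text
time: 33.95
tcp_pos: [496.2, -168.6, 172.8]
orientation: [0.016, 0.707, -0.016, 0.707]
contact_force: [-0.0, 0.3, -1.1]
grip_width: 37.7
time: 34.45
tcp_pos: [527.5, 40.1, 172.8]
orientation: [0.016, 0.707, -0.016, 0.707]
contact_force: [1.2, 0.1, -0.6]
grip_width: 37.7
time: 34.95
tcp_pos: [550.3, 192.6, 172.7]
orientation: [0.015, 0.707, -0.015, 0.707]
contact_force: [-0.3, 0.8, -1.6]
grip_width: 37.7
time: 35.45
tcp_pos: [551.1, 189.0, 173.1]
orientation: [0.017, 0.707, -0.017, 0.707]
contact_force: [0.0, 0.3, -0.3]
grip_width: 37.8
t 35.45 tcp [551.1 189.  173.1] phi 87.3 q6 -1.31 w 37.8 F [ 0.   0.3 -0.3]
d [111.1   1.    0.5] rot [-0.002  0.    -0.   ] dist 111.0
```

```bash
python3 -m creep '[[[25,1,1,0,0,0,0],[50,1,1,0,0,0,0],[75,1,1,0,0,0,0],[95,1,1,0,0,0,0],[108,1,1,0,0,0,0]]]' 25; python3 -m creep '[[[2,0,0,0,0,0,0],[4,0,0,0,0,0,0],[7,0,0,0,0,0,0],[9,0,0,0,0,0,0],[10,0,0,0,0,0,0]]]' 25;python3 -m creep '[[[0,0,0,0,0,0,0],[0,0,0,0,0,0,0],[0,0,0,0,0,0,0],[0,0,0,0,0,0,0],[0,0,0,0,0,0,0]]]' 25;python3 go.py 551.7 190 52.7 87.4
```

```text
time: 35.95
tcp_pos: [551.8, 190.2, 63.7]
orientation: [0.016, 0.707, -0.016, 0.706]
contact_force: [-0.6, 0.2, 0.4]
grip_width: 37.7
time: 36.45
tcp_pos: [552.2, 190.7, 55.3]
orientation: [0.016, 0.707, -0.016, 0.707]
contact_force: [0.2, -0.9, -0.3]
grip_width: 37.9
time: 36.95
tcp_pos: [552.1, 190.7, 55.1]
orientation: [0.016, 0.707, -0.016, 0.707]
contact_force: [0.6, -0.2, 0.0]
grip_width: 37.8
t 36.95 tcp [552.1 190.7  55.1] phi 87.4 q6 -1.31 w 37.8 F [ 0.6 -0.2  0. ]
d [ 2.4 -0.7 -0.4] rot [-0.  0. -0.] dist 2.0
```

```bash
python3 -m creep '[[[0.5,0,0,0,0,0,0],[1,0,0,0,0,0,0],[2,0,0,0,0,0,0],[2.5,0,0,0,0,0,0],[2.5,0,0,0,0,0,0]]]' 25;python3 go.py 551.7 190 52.7 87.4
```

```text
time: 37.45
tcp_pos: [552.1, 190.7, 52.8]
orientation: [0.016, 0.707, -0.016, 0.707]
contact_force: [-1.2, -0.7, 4.8]
grip_width: 38.0
t 37.45 tcp [552.1 190.7  52.8] phi 87.4 q6 -1.31 w 38.0 F [-1.2 -0.7  4.8]
d [ 0.1 -0.7 -0.4] rot [-0.  0. -0.] dist 1.0
```

The carton is in contact with the floor. I'll release it, rise, back off and check everything.

```bash
python3 -m creep '[[[0,0,0,0,0,0,1],[0,0,0,0,0,0,1],[0,0,0,0,0,0,1],[0,0,0,0,0,0,1],[0,0,0,0,0,0,1]]]' 25; python3 -m creep '[[[-20,0,0,0,0,0,1],[-50,0,0,0,0,0,1],[-80,0,0,0,0,0,1],[-110,0,0,0,0,0,1],[-150,0,0,0,0,0,1]]]' 25;python3 -m creep '[[[-10,-45,0,0,0,0,1],[-20,-90,0,0,0,0,1],[-30,-130,0,0,0,0,1],[-30,-170,0,0,0,0,1],[-30,-200,0,0,0,0,1]]]' 25; python3 -m creep '[[[0,-45,0,0,0,0,1],[0,-90,0,0,0,0,1],[0,-120,0,0,0,0,1],[0,-120,0,0,0,0,1],[0,-120,0,0,0,0,1]]]' 25
python3 - <<'E'
from fit import *
cams=[manip.read_camera("top"),manip.read_camera("scene")]
import h,fit
B={"cup":(455,297),"candle":(556.3,292.7),"carton":(551.7,190),"tin":(450.2,194.6),"mug":(472.5,-211.7),"stub":(467.6,-87.6)}
s0=fit.solid
for k,x0 in B.items():
    dz=9 if k in("cup","candle","carton","tin") else 0
    fit.solid=lambda k,x,y,a:s0(k,x,y,a)+[0,0,dz]
    for c,n in zip(cams,("top","scene")):
        e=proj(c,[x0[0],x0[1],Z[k]+dz])[0]
        g=[d for d in manip.trace(k+"_center",c) if np.hypot(d["at"][1]-e[0],d["at"][0]-e[1])<14]
        if g:
            r=fit.fit(k,[c],[g[0]["region"].astype(float)],x0,[-.045]); print(k,n,r.x.round(2),"off",(r.x[:2]-x0).round(1),round(r.fun,3))
        else: print(k,n,"none")
c=cams[0];a=cv2.resize(c["img"][150:290,130:380],None,fx=3.1,fy=3.1);cv2.imwrite("pics/ftop.png",a[:,:,::-1])
c=cams[1];a=cv2.resize(c["img"][130:280,190:430],None,fx=3.3,fy=3.3);cv2.imwrite("pics/fscene.png",a[:,:,::-1])
E
```

```text
time: 37.95
tcp_pos: [552.1, 190.7, 52.5]
orientation: [0.016, 0.707, -0.016, 0.707]
contact_force: [0.8, -0.2, -0.6]
grip_width: 85.3
time: 38.45
tcp_pos: [551.5, 190.5, 202.9]
orientation: [0.016, 0.708, -0.016, 0.706]
contact_force: [0.2, -0.1, 0.4]
grip_width: 85.1
time: 38.95
tcp_pos: [542.7, -11.2, 233.0]
orientation: [0.016, 0.707, -0.017, 0.707]
contact_force: [0.9, 0.2, 0.5]
grip_width: 85.1
time: 39.45
tcp_pos: [537.2, -129.3, 232.4]
orientation: [0.017, 0.707, -0.017, 0.707]
contact_force: [0.4, -0.1, -0.4]
grip_width: 85.0
cup top [4.5394e+02 2.9702e+02 2.1000e-01] off [-1.1  0. ] 0.048
cup scene [ 4.5513e+02  2.9796e+02 -9.0000e-02] off [0.1 1. ] 0.074
candle top [5.5516e+02 2.9252e+02 9.0000e-02] off [-1.1 -0.2] 0.085
candle scene [5.5463e+02 2.9340e+02 2.0000e-02] off [-1.7  0.7] 0.099
carton top [ 5.5408e+02  1.9045e+02 -4.0000e-02] off [2.4 0.5] 0.081
carton scene [ 5.5205e+02  1.9016e+02 -1.6000e-01] off [0.4 0.2] 0.059
tin top [ 4.5003e+02  1.9594e+02 -5.0000e-02] off [-0.2  1.3] 0.108
tin scene [ 4.5225e+02  1.9257e+02 -1.3000e-01] off [ 2. -2.] 0.104
mug top none
mug scene [ 4.7390e+02 -2.1444e+02  2.0000e-01] off [ 1.4 -2.7] 0.094
stub top none
stub scene [ 4.6873e+02 -8.8290e+01 -2.0000e-02] off [ 1.1 -0.7] 0.075
```

View pics/ftop.png

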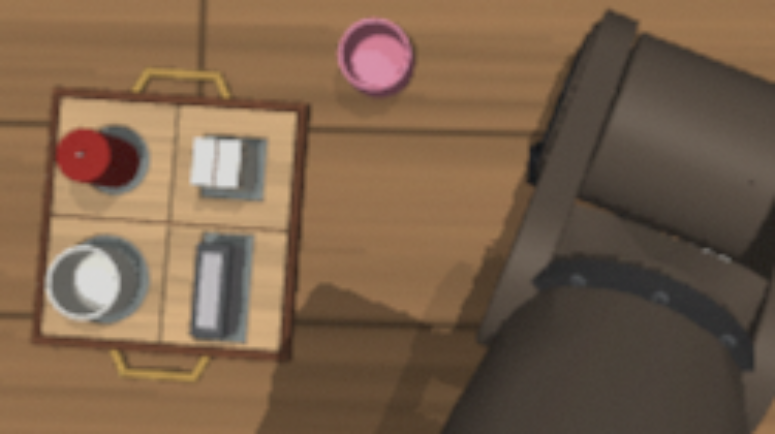

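View pics/fscene.png

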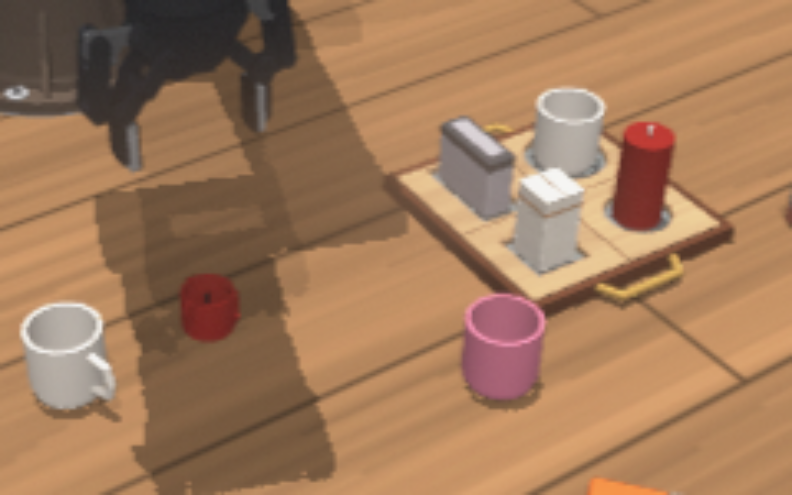

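All four stand upright in their pockets. The fits are within about 3 mm of the pocket centres, and the mug and stub haven't moved. I'll hand in.

```bash
python3 -c "
from cell import manip
s=manip.read_state();print(s['time'],s['contact_force'],abs(s['qd']).max());print(manip.hand_in())"
```

```text
40.15 [-0.54945016 -1.35525638  0.5352058 ] 0.0018184900285033987
the job is handed in; nothing more can be done
None
```

The tea cup, unburnt candle, incense carton and tin each stand upright in their own pocket, and I handed the job in at about 40 s. Each was lowered until the force reading showed it on the pocket floor, then released. I picked them up and carried them with 25–30 N of grip.

In the last check, fits to the top and scene views put all four within about 3 mm of their pocket centres. The two views disagreed by up to about 4 mm (worst for the tin), well inside the 13 mm limit.

The mug and the stub were within about 3 mm of where they began. That comes from the scene view only: in the top view neither was found, because the arm covered them. At hand-in the arm was still and clear of everything.

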